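# Close the nougat warmer and hold a probe thermometer through its lid port

### The arm

A 7-joint arm with a two-finger parallel gripper is mounted at the origin on the work surface. World frame = base frame: x ahead of the robot, y to its left, z up, the work surface at z = 0. Lengths are in m, angles in rad, forces in N, time in s.
With the tool pointing down it reaches from about 0.4 to 0.9 m from the base axis. Payload 5.6 kg.
Tool frame: the origin (TCP) lies midway between the tips of the shut fingers; the grasp point (between the pads) lies 19 mm behind it; z points along the fingers, y is the line along which they close (so a half turn about z gives the same grasp; the last joint's range is limited). The gripper opens to 92 mm and grips with 3 to 60 N. Pads are 20 mm wide; open, the fingers measure 128 mm over their backs; the gripper's body (75 mm by 189 mm) begins 69 mm behind the grasp point.
Start: joints at [1.263, 0.468, -0.012, 1.603, 0.006, 1.071, -0.056], TCP at [0.17, -0.627, 0.215] pointing down, gripper open.
Joint ranges: [-2.53, 2.53], [-0.31, 2.02], [-1.57, 1.55], [0.28, 2.44], [-1.29, 4.43], [0.15, 1.84], [-2.92, 2.92]. Speed limits (rad/s): [2.57, 2.57, 3.14, 3.14, 3.14, 3.14, 3.14].

### API

Orientations are given as a unit quaternion [w, x, y, z].
In Python, from cell import status, camera, camera_info, ticket gives the robot as it stands.
- The arm moves only by the tool servo_tool, never from a script. Its argument "steps" is a list of rows, each a list of 3 entries, a list of its own where there are three numbers: the shift along the tool's x, y, z in units of 30 mm (1.0 is 30 mm), then the turn, a rotation vector about the tool's x, y, z in degrees, then the opening, from 0 (shut) to 1 (fully open). In form: [[[dx, dy, dz], [rx, ry, rz], jaw], ...]. A call has 1 to 10 rows; each row shifts and turns the commanded pose from where the row before left it, along the tool's axes as they then stand; what a row does not reach is not made up. A row lasts 1/12 s, in which the tool goes at most 41.7 mm and 7.16 degrees, less where a joint would pass 70% of its speed; a pose out of reach is approached as far as the arm can. A call is refused whole if a number of a shift passes 1 or a number of a turn 7.16, either way. A call with a gripper value outside its range is refused whole. The fingers move at their own pace and stop on an object; "newtons" is the grip in N (left out, the last holds). Time passes only in rows, so rows that do not move let the fingers close. It gives the time, the measured TCP pose, the force, the opening and the grip force at its end, in the units of the state.
- status.get_obs(): the state, without advancing time (a new reading comes with each control period).
- camera(name): name is "scene" or "top"; returns the picture (420x560x3 uint8, red, green, blue); there is no depth.
- camera_info(name): a dict with "K" (3x3 intrinsics, pixels), "world_to_cam" (4x4, takes a point from world to camera coordinates). Camera axes: x right, y down, z forward; pixel columns grow to the right and rows downward; lengths in m; the calibration is good to about 2 mm. A picture is of the moment at which its call begins. camera_info takes no time and is no camera call.
- ticket.finish_job(): hands the job in; it is judged then, once.
The state is a dict: "time_s": time; "joint_positions": joint angles; "qd": joint speeds; "joint_torque": joint torques, N m; "position": TCP position; "tcp_rot": TCP orientation; "contact_force": force on the tool from outside, world axes, zero at the start; "moment": the same for the moment, N m; "finger_gap": opening from 0.0 (shut) to 1.0 (fully open); "finger_force": force on a finger pad.
Only numpy, scipy, OpenCV 4.12 (cv2) and the standard library are available. Lean on these libraries where they do the work, as an engineer would, in place of code of your own. Each camera call takes 0.05 s, during which the arm holds its last target. There are 200 camera calls.

### The job

The warmer is loaded with nougat: close it by setting its lid on squarely by the knob, without dropping it, and let go. Then take the probe thermometer out of its canister by the handle and lower the stem straight down through the raised port in the lid, never touching the port, the warmer or the nougat, until the tip hangs about midway between the underside of the lid and the top of the nougat. Finish while holding the thermometer there, upright, still and centred in the port, so that it reads the warm air; leave the jar, the bowl and the spatula where they are.

Things in the scene. Friction and masses are not known exactly. Their poses are not given: they have to be found in the camera images.
- warmer: Round stainless food warmer, fixed, 230 mm across, flat rim 105 mm above the table, control panel on one side. Origin on the table under its centre, z up. Open well 194 mm across; the nougat bars in it have their top 47 mm above the table. Lid seated: lid origin 95 mm above this origin, lid underside at 105 mm, so the middle of the space down to the nougat is 76 mm above the table.
- lid: Flat round steel lid, loose, 0.3 to 0.5 kg, 213 mm across, lying right way up on the table. Origin: centre of the lower edge of its skirt, z up. The skirt (184 mm across, 10 mm high) drops into the well with 5 mm play all round; the plate, 10 to 13 mm above the origin, rests on the rim at any turn. Knob in the centre; port (steel collar, 32 mm outside) 62 mm from the centre along the lid's +x.
- knob (a point): Centre of the lid's black knob, on the lid's axis 36 mm above its origin (23 mm above the plate). Knob: 34 mm in diameter, 21 to 47 mm above the origin, on a thin neck. Wide-open fingers closing along the line to the port can strike its collar (46 to 78 mm from the axis): close across that line, or open only to about 55 mm.
- port (a point): Centre of the upper mouth of the lid's port, 35 mm above the lid's origin, z up: a straight vertical bore 24 mm in diameter and 25 mm long, open right through the lid. Lid seated: the mouth is 130 mm above the table and the middle of the space down to the nougat is 54 mm below the mouth.
- thermometer: Digital probe thermometer, loose, about 0.1 kg, standing stem-down in the canister, the underside of its handle on the cap. Origin at the tip of the stem, z up along the stem. Straight steel stem 6 mm in diameter, 105 mm long; grey box handle from 105 to 190 mm above the tip, 20 mm thick along its x and 30 mm wide along its y.
- handle (a point): Grip point in the handle, on the stem's line 150 mm above the tip (45 mm above the handle's underside, 40 mm below its top); axes as the thermometer's.
- canister: Upright stainless canister with a white cap, fixed, 73 mm across, 117 mm high, with a 15 mm vertical bore in the centre of the cap in which the stem hangs. Origin on the table under its centre.
- jar: Bystander: glass jar with steel cap, loose, 72 mm across, 100 mm high, origin under its centre.
- bowl: Bystander: small steel bowl, loose, 130 mm across, 55 mm high, origin under its centre.
- spatula: Bystander: spatula, loose, 240 mm long, lying on the table beyond the warmer.

How it is judged:
On the way, in this order (a step that is already met when the one before it is completed fails the run):
1. the lid sits squarely on the warmer and is let go (z of lid in the frame of warmer between 0.091 and 0.098 m and angle between lid's own z axis and vertical below 0.03 rad and horizontal distance between lid and warmer below 0.009 m and contact force between the fingers and lid below 0.1 N and linear speed of lid below 0.02 m/s), for 0.2 s.
2. the thermometer is drawn clear out of the canister in the fingers (z of thermometer in the frame of canister above 0.125 m and contact force between the fingers and thermometer above 1 N), for 0.1 s.
3. the tip has passed down into the port (z of thermometer in the frame of port below -0.015 m and horizontal distance between thermometer and port below 0.012 m), for 0.1 s.
At the end, for the whole second after the job is handed in: For the last second: lid flat on the rim (9 mm of centre, 1.7 degrees), robot clear of it; fingers alone hold the thermometer, tip within 5 mm of the port axis and 41 to 67 mm below its mouth, within 4 degrees of upright, still, touching neither lid, warmer nor nougat (z of lid in the frame of warmer between 0.091 and 0.098 m and angle between lid's own z axis and vertical below 0.03 rad and horizontal distance between lid and warmer below 0.009 m and horizontal distance between thermometer and port below 0.005 m and z of thermometer in the frame of port between -0.067 and -0.041 m and angle between thermometer's own z axis and vertical below 0.07 rad and linear speed of thermometer below 0.015 m/s and contact force between each of thermometer, the arm, the fingers and lid below 0.2 N and contact force between thermometer and warmer below 0.2 N and contact force between thermometer and canister below 0.2 N and contact force between the fingers and thermometer above 1 N); the arm keeps its last pose, push and grip.
It fails at once if the thermometer touches the lid or its port (contact force between thermometer and lid above 0.5 N).
It fails at once if the thermometer touches the warmer or the nougat (contact force between thermometer and warmer above 0.5 N).
It fails at once if the lid is dropped or slammed on the warmer (horizontal distance between lid and warmer below 0.05 m and z of lid in the frame of warmer below 0.125 m and linear speed of lid above 0.4 m/s).
It fails at once if the jar, the bowl or the spatula is shifted (distance of any of jar, bowl, spatula from where it was at the start of the episode above 0.03 m).
It also fails if it takes over 72 s, if anything falls off the work surface, if the arm or the gripper's body presses on something with over 40 N, if the wrist force passes 120 N, or if a joint passes its speed limit or range.

## Working session

There is one attempt and no reset: what is moved stays moved. The work goes in short steps, Python scripts to look and compute and a tool call to move; the robot and the scene stay as the last step left them, time stands still between calls to the robot, and variables do not carry over. Pictures are saved under pics/ and viewed, at most 10 in all, crops included, and the job is handed in when it is done.

Besides the shell and the picture viewer there is one more tool, called by a JSON object that holds its "op" and its "data", one argument or row to a line. servo_tool: Moves the arm, as the interface text tells. Its arguments: {"type":"object","properties":{"steps":{"type":"array"},"newtons":{"type":"number"}},"required":["steps"]}

```bash
mkdir -p pics; ls
python3 - <<'E'
from cell import status,camera,camera_info
import cv2,numpy as np
print(status.get_obs())
for n in("scene","top"):
    i=camera_info(n);K=i["K"];T=np.array(i["world_to_cam"])
    print(n,K,T, -T[:3,:3].T@T[:3,3])
    cv2.imwrite(f"pics/{n}0.png",camera(n)[:,:,::-1])
E
```

```text
pics
{'time_s': 0.0, 'joint_positions': array([ 1.26301545,  0.46835715, -0.01160276,  1.6036019 ,  0.00601963,
        1.07138851, -0.05628713]), 'qd': array([ 0.00081705, -0.00099286,  0.00186208,  0.00028091,  0.00106431,
        0.00079917,  0.000803  ]), 'joint_torque': array([-6.35824326e-04, -5.20566809e+01, -1.28058690e-02, -2.43750697e+01,
       -5.67392225e-02,  1.71570975e-02,  1.71454285e-04]), 'position': array([ 0.16988181, -0.62681798,  0.21366234]), 'tcp_rot': array([-8.40954989e-04,  9.91251574e-01,  1.31983246e-01, -1.81850570e-04]), 'contact_force': array([ 0.16314411, -0.55521536,  0.17329314]), 'moment': array([ 0.06328135,  0.00195241, -0.01331145]), 'finger_force': 0.0, 'finger_gap': 0.9989344721430642}
scene [[404.7864663    0.         272.84912135]
 [  0.         404.7864663  209.01563586]
 [  0.           0.           1.        ]] [[-0.04533944  0.99882109 -0.01734286  0.02453209]
 [ 0.52678532  0.00915439 -0.84994907 -0.21970688]
 [-0.84878829 -0.04767218 -0.52657934  1.56355069]
 [ 0.          0.          0.          1.        ]] [1.44397415 0.05204598 0.63701929]
top [[412.89781075   0.         284.00021384]
 [  0.         412.89781075 208.23342558]
 [  0.           0.           1.        ]] [[-2.03800397e-02 -9.99418230e-01  2.73469536e-02  2.74724579e-04]
 [-9.99402603e-01  1.96008425e-02 -2.84647930e-02  5.92096141e-01]
 [ 2.79122097e-02 -2.79107302e-02 -9.99220646e-01  1.02320076e+00]
 [ 0.00000000e+00  0.00000000e+00  0.00000000e+00  1.00000000e+00]] [0.56318823 0.01722726 1.03924971]
```

View pics/top0.png

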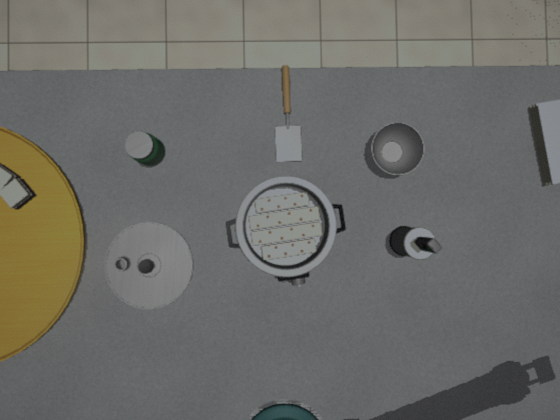

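View pics/scene0.png

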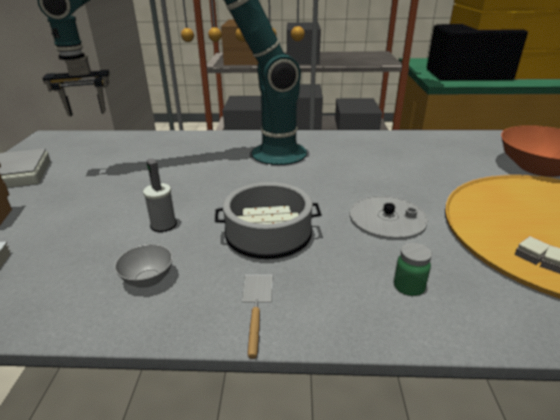

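The top view shows the warmer centred near (287,227), the lid near (149,265) with its knob at (147,266) and port at (122,263), and the canister cap near (418,244) with the handle top near (430,243). The scene view agrees: canister left at (160,205), lid right at (388,217).

```bash
cat > h.py <<'E'
from cell import status,camera,camera_info
import cv2,numpy as np
def ray(n,p,z):
    i=camera_info(n);K=np.array(i["K"]);T=np.array(i["world_to_cam"]);R=T[:3,:3]
    c=-R.T@T[:3,3];d=R.T@np.linalg.inv(K)@np.array([p[0],p[1],1.]);return c+d*(z-c[2])/d[2]
def proj(n,P):
    i=camera_info(n);T=np.array(i["world_to_cam"]);q=np.array(i["K"])@(T[:3,:3]@np.array(P)+T[:3,3]);return q[:2]/q[2]
def R():
    w,x,y,z=status.get_obs()["tcp_rot"]
    from scipy.spatial.transform import Rotation as Q
    return Q.from_quat([x,y,z,w]).as_matrix()
def go(P):  # world target TCP -> tool units of shift
    o=status.get_obs();return R().T@(np.array(P)-o["position"])/.03
E
python3 - <<'E'
from h import *
im=camera("top");g=cv2.cvtColor(im,cv2.COLOR_RGB2GRAY)
def comps(x0,y0,x1,y1,lo,hi):
    m=np.zeros_like(g);m[y0:y1,x0:x1]=((g>=lo)&(g<=hi))[y0:y1,x0:x1]*255
    cs,_=cv2.findContours(m,cv2.RETR_EXTERNAL,cv2.CHAIN_APPROX_NONE);return sorted(cs,key=cv2.contourArea,reverse=True)
print("levels lid",g[290,150],"table",g[330,150],"rim",g[181,287],"cap",g[253,415],"handle",g[243,432],"knob",g[266,146])
t=(int(g[290,150])+int(g[330,150]))//2
def fit(name,c,z):
    e=cv2.fitEllipse(cv2.convexHull(c));p=ray("top",e[0],z)
    q=[ray("top",(e[0][0]+s*e[1][0]/2,e[0][1]),z) for s in(1,-1)]
    print(name,np.round(e[0],1),np.round(e[1],1),"world",p.round(4),"dia",np.linalg.norm(q[0]-q[1]).round(4))
fit("lid",comps(95,210,205,320,t,255)[0],.013)
fit("knob",comps(130,250,165,285,0,70)[0],.040)
fit("port",comps(110,250,132,276,0,80)[0],.035)
t=(int(g[181,287])+int(g[160,230]))//2
fit("warmer",comps(225,165,350,285,t,255)[0],.105)
fit("cap",comps(395,225,445,265,140,255)[0],.117)
c=comps(405,225,450,265,0,60)
for k in c[:2]:print(cv2.minAreaRect(k),cv2.contourArea(k))
crops=[im[230:300,100:200],im[215:275,380:460],im[165:285,225:350]]
crops=[cv2.resize(k,(260,260*k.shape[0]//k.shape[1]),interpolation=cv2.INTER_CUBIC) for k in crops]
H=max(k.shape[0] for k in crops)
cv2.imwrite("pics/crop.png",np.hstack([cv2.copyMakeBorder(k,0,H-k.shape[0],0,0,0) for k in crops])[:,:,::-1])
E
```

```text
levels lid 125 table 100 rim 143 cap 144 handle 105 knob 53
lid [147.9 264.9] [88.  88.1] world [0.4593 0.3256 0.013 ] dia 0.2143
knob [145.9 265.9] [12.7 15.4] world [0.4598 0.3222 0.04  ] dia 0.03
port [119.6 264.2] [7.9 8.9] world [0.4646 0.3863 0.035 ] dia 0.0188
warmer [285.7 225.9] [99.3 99.5] world [ 0.5493 -0.012   0.105 ] dia 0.2246
cap [419.6 242.9] [28.5 29.9] world [ 0.5049 -0.3121  0.117 ] dia 0.0647
((424.3077392578125, 244.03846740722656), (21.20993995666504, 13.643819808959961), 7.125016689300537) 150.0
((408.5, 230.5), (9.0, 7.0), 90.0) 22.5
```

View pics/crop.png

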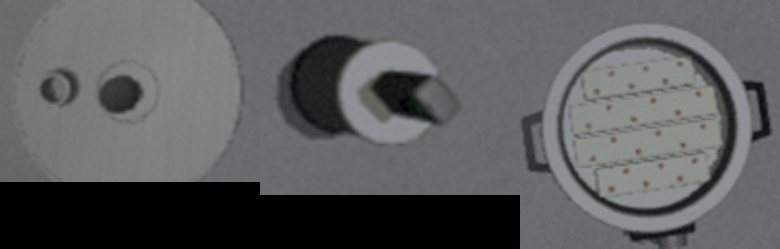

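Lid diameter reads 0.214 m, as it should; the warmer and canister centres are good enough for an approach. The crop shows the port to the left of the knob (crop 60,87), so the port line is roughly world +y. I'll rise, turn by -68°, then cross over to the lid.

{"op": "servo_tool", "data": {
  "steps": [
    [[0,0,-0.4],[0,0,-6.8],1],
    [[0,0,-0.4],[0,0,-6.8],1],
    [[0,0,-0.4],[0,0,-6.8],1],
    [[0,0,-0.4],[0,0,-6.8],1],
    [[0,0,-0.4],[0,0,-6.8],1],
    [[0,0,-0.4],[0,0,-6.8],1],
    [[0,0,-0.4],[0,0,-6.8],1],
    [[0,0,-0.4],[0,0,-6.8],1],
    [[0,0,-0.4],[0,0,-6.8],1],
    [[0,0,0],[0,0,-6.8],1]
  ]
}}

```text
time_s: 0.98
position: [0.1704, -0.6283, 0.3251]
tcp_rot: [0.002, 0.746, 0.666, -0.001]
contact_force: [0.4, -0.0, 0.1]
finger_gap: 0.999
finger_force: 0.0
```

Run:
```python
from h import *
o=status.get_obs();print(o["position"],o["joint_positions"]);print(R().round(3))
for P in([.48,-.25,.32],[.46,.325,.32],[.4595,.325,.15]):print(go(P).round(2))
print("port",ray("top",(122.7,263.5),.035),"handletop",ray("top",(434.5,245.8),.202))
```

```text
[ 0.17037051 -0.62825452  0.32507651] [ 1.42863338  0.40213687 -0.24260333  1.45867076  0.09836665  1.28899795
  1.06409625]
[[ 0.113  0.994  0.001]
 [ 0.994 -0.113 -0.004]
 [-0.003  0.001 -1.   ]]
[13.7   8.83  0.14]
[32.66  5.99  0.07]
[32.68  5.97  5.73]
port [0.46620543 0.37895793 0.035     ] handletop [ 0.5037234  -0.31233326  0.202     ]
```

{"op": "servo_tool", "data": {
  "steps": [
    [[0.5,0.4,0],[0,0,0],1],
    [[0.9,0.6,0],[0,0,0],1],
    [[1,0.65,0],[0,0,0],1],
    [[1,0.65,0],[0,0,0],1],
    [[1,0.65,0],[0,0,0],1],
    [[1,0.65,0],[0,0,0],1],
    [[1,0.65,0],[0,0,0],1],
    [[1,0.65,0],[0,0,0],1],
    [[1,0.65,0],[0,0,0],1],
    [[1,0.65,0],[0,0,0],1]
  ]
}}

```text
time_s: 1.82
position: [0.389, -0.3679, 0.3225]
tcp_rot: [-0.0, 0.748, 0.664, -0.0]
contact_force: [0.6, 0.4, 0.2]
finger_gap: 1.003
finger_force: 0.0
```

{"op": "servo_tool", "data": {
  "steps": [
    [[1,0.65,0],[0,0,0],1],
    [[1,0.65,0],[0,0,0],1],
    [[1,0.65,0],[0,0,0],1],
    [[1,0.65,0],[0,0,0],1],
    [[1,0,0],[0,0,0],1],
    [[1,-0.15,0],[0,0,0],1],
    [[1,-0.15,0],[0,0,0],1],
    [[1,-0.15,0],[0,0,0],1],
    [[1,-0.15,0],[0,0,0],1],
    [[1,-0.15,0],[0,0,0],1]
  ]
}}

```text
time_s: 2.65
position: [0.4786, -0.0768, 0.3224]
tcp_rot: [0.0, 0.748, 0.664, -0.0]
contact_force: [-0.1, 0.9, 1.4]
finger_gap: 0.999
finger_force: 0.0
```

{"op": "servo_tool", "data": {
  "steps": [
    [[1,-0.15,0],[0,0,0],1],
    [[1,-0.15,0],[0,0,0],1],
    [[1,-0.15,0],[0,0,0],1],
    [[1,-0.15,0],[0,0,0],1],
    [[1,-0.15,0],[0,0,0],1],
    [[1,-0.15,0],[0,0,0],1],
    [[1,-0.15,0],[0,0,0],1],
    [[0.5,-0.1,0],[0,0,0],1],
    [[0,0,0],[0,0,0],1]
  ]
}}

```text
time_s: 3.4
position: [0.4705, 0.1534, 0.3227]
tcp_rot: [-0.001, 0.746, 0.666, 0.0]
contact_force: [1.1, 0.6, -0.2]
finger_gap: 1.003
finger_force: 0.0
```

Run:
```python
from h import *
o=status.get_obs();print(o["position"],o["joint_positions"]);print(R().round(3))
for P in([.46,.325,.32],[.4595,.325,.15]):print(go(P).round(2))
```

```text
[0.47047255 0.15337044 0.32266323] [ 0.33703093  0.18727562 -0.80535622  1.79903207  0.14195721  1.21475363
 -0.621875  ]
[[ 0.112  0.994 -0.   ]
 [ 0.994 -0.112  0.002]
 [ 0.002 -0.    -1.   ]]
[ 5.65 -0.99  0.1 ]
[ 5.63 -1.    5.77]
```

{"op": "servo_tool", "data": {
  "steps": [
    [[0.8,-0.14,0.5],[0,0,0],1],
    [[0.8,-0.14,0.9],[0,0,0],1],
    [[0.8,-0.14,0.9],[0,0,0],1],
    [[0.8,-0.14,0.9],[0,0,0],1],
    [[0.8,-0.14,0.9],[0,0,0],1],
    [[0.8,-0.14,0.9],[0,0,0],1],
    [[0.8,-0.14,0.9],[0,0,0],1],
    [[0,0,0.7],[0,0,0],1],
    [[0,0,0.2],[0,0,0],1],
    [[0,0,0],[0,0,0],1]
  ]
}}

```text
time_s: 4.23
position: [0.4619, 0.3176, 0.1166]
tcp_rot: [0.0, 0.748, 0.663, -0.002]
contact_force: [0.4, -0.5, 0.1]
finger_gap: 1.001
finger_force: 0.0
```

Run:
```python
from h import *
o=status.get_obs();print(o["position"],o["joint_positions"]);print(R().round(3))
print(go([.4595,.324,.019]).round(2))
im=camera("scene");k=im[150:260,320:450];cv2.imwrite("pics/s1.png",cv2.resize(k,None,fx=5,fy=5,interpolation=cv2.INTER_CUBIC)[:,:,::-1])
print(proj("scene",[.4595,.324,.036]),proj("scene",o["position"]))
```

```text
[0.46187112 0.31755709 0.11661482] [-0.11638074  0.56182651 -0.71069936  1.86536259  0.46319062  0.89093437
 -1.17192824]
[[ 0.12   0.993 -0.003]
 [ 0.993 -0.12  -0.003]
 [-0.003 -0.003 -1.   ]]
[ 0.21 -0.09  3.25]
[388.93828041 207.13898682] [390.6840774  182.17356823]
```

View pics/s1.png

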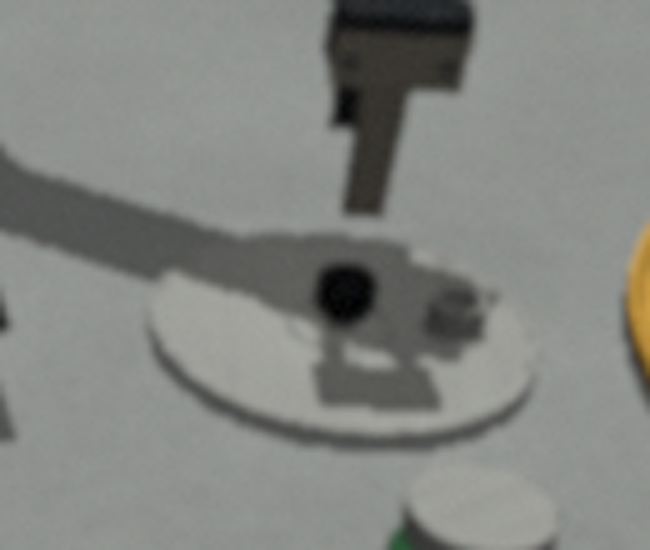

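The knob shows at crop (345,293), pixel (389,208.6), against a predicted (388.9,207.1), so the grasp point is confirmed. I'll go down and grip.

{"op": "servo_tool", "data": {
  "steps": [
    [[0.1,-0.05,0.7],[0,0,0],1],
    [[0.1,-0.04,0.9],[0,0,0],1],
    [[0,0,0.8],[0,0,0],1],
    [[0,0,0.5],[0,0,0],1],
    [[0,0,0.25],[0,0,0],1],
    [[0,0,0.08],[0,0,0],1],
    [[0,0,0],[0,0,0],1],
    [[0,0,0],[0,0,0],0.5],
    [[0,0,0],[0,0,0],0.4],
    [[0,0,0],[0,0,0],0.3]
  ],
  "newtons": 30
}}

```text
time_s: 5.12
position: [0.4612, 0.3262, 0.0228]
tcp_rot: [0.0, 0.748, 0.664, 0.001]
contact_force: [-0.1, 0.3, 0.1]
finger_gap: 0.806
finger_force: 0.0
```

{"op": "servo_tool", "data": {
  "steps": [
    [[0,0,0],[0,0,0],0.1],
    [[0,0,0],[0,0,0],0.1],
    [[0,0,0],[0,0,0],0.1],
    [[0,0,0],[0,0,0],0.1],
    [[0,0,0],[0,0,0],0.1],
    [[0,0,0],[0,0,0],0.1]
  ]
}}

```text
time_s: 5.62
position: [0.4594, 0.326, 0.0216]
tcp_rot: [-0.0, 0.748, 0.664, -0.001]
contact_force: [-4.2, 0.2, 4.0]
finger_gap: 0.366
finger_force: 2.1
```

{"op": "servo_tool", "data": {
  "steps": [
    [[0,0,0],[0,0,0],0.1],
    [[0,0,0],[0,0,0],0.1],
    [[0,0,-0.1],[0,0,0],0.1],
    [[0,0,-0.3],[0,0,0],0.1],
    [[0,0,-0.6],[0,0,0],0.1],
    [[0,0,-0.8],[0,0,0],0.1],
    [[0,0,-0.9],[0,0,0],0.1],
    [[0,0,-0.9],[0,0,0],0.1],
    [[0,0,-0.9],[0,0,0],0.1],
    [[0,0,-0.8],[0,0,0],0.1]
  ]
}}

```text
time_s: 6.45
position: [0.4608, 0.3257, 0.1828]
tcp_rot: [0.0, 0.748, 0.664, 0.001]
contact_force: [1.6, 0.1, -4.0]
finger_gap: 0.361
finger_force: 30.0
```

{"op": "servo_tool", "data": {
  "steps": [
    [[0,0,-0.4],[0,0,0],0.1],
    [[0,0,0],[0,0,0],0.1],
    [[0,0,0],[0,0,0],0.1]
  ]
}}

```text
time_s: 6.7
position: [0.4606, 0.3253, 0.1925]
tcp_rot: [0.0, 0.748, 0.664, 0.0]
contact_force: [-0.4, 0.6, -3.9]
finger_gap: 0.361
finger_force: 30.0
```

Run:
```python
from h import *
from scipy.optimize import least_squares
o=status.get_obs();p=o["position"];print(p,o["finger_gap"],o["finger_force"],R().round(3).tolist())
g=cv2.cvtColor(camera("top"),cv2.COLOR_RGB2GRAY)
# warmer outer rim edge: radial scan from centre, outermost bright->dark step
def rim(c,r0,r1):
    out=[]
    for a in np.linspace(0,2*np.pi,90,endpoint=False):
        r=np.arange(r0,r1,.25);v=cv2.remap(g,(c[0]+r*np.cos(a)).astype(np.float32)[None],(c[1]+r*np.sin(a)).astype(np.float32)[None],1)[0].astype(float)
        d=np.convolve(v,[1]*6+[-1]*6,"valid");i=d.argmin();out.append((r[i+5],c[0]+r[i+5]*np.cos(a),c[1]+r[i+5]*np.sin(a),-d[i]))
    return np.array(out)
q=rim((285.7,226),44,58);W=np.array([ray("top",(u,v),.105) for _,u,v,_ in q])
f=least_squares(lambda s:np.hypot(W[:,0]-s[0],W[:,1]-s[1])-s[2],[.549,-.012,.115],loss="soft_l1",f_scale=.001);print("rim",f.x.round(4),np.median(abs(f.fun)))
# scene: lid tilt look
im=camera("scene");k=im[100:260,200:460];cv2.imwrite("pics/s2.png",cv2.resize(k,None,fx=3,fy=3,interpolation=cv2.INTER_CUBIC)[:,:,::-1])
for P in([.549,-.012,.17],[.549,-.012,.115]):print(go(P).round(2))
```

```text
[0.46063472 0.3252833  0.19246082] 0.3614002656400855 29.99587655067444 [[0.12, 0.993, 0.001], [0.993, -0.12, -0.001], [-0.0, 0.001, -1.0]]
rim [ 0.5494 -0.0124  0.1128] 0.00037134139925875526
[-10.79   4.29   0.71]
[-10.79   4.3    2.55]
```

View pics/s2.png

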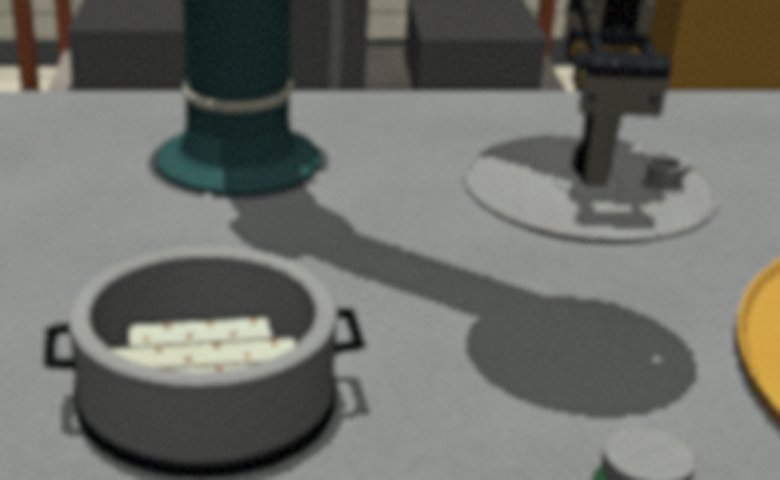

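The lid hangs level from the knob at (600,170) in the crop and the warmer is clear. Carrying it over.

{"op": "servo_tool", "data": {
  "steps": [
    [[-0.4,0.16,0],[0,0,0],0.1],
    [[-0.7,0.28,0],[0,0,0],0.1],
    [[-0.9,0.36,0],[0,0,0],0.1],
    [[-0.9,0.36,0],[0,0,0],0.1],
    [[-0.9,0.36,0],[0,0,0],0.1],
    [[-0.9,0.36,0],[0,0,0],0.1],
    [[-0.9,0.36,0],[0,0,0],0.1],
    [[-0.9,0.36,0],[0,0,0],0.1],
    [[-0.9,0.36,0],[0,0,0],0.1],
    [[-0.9,0.36,0],[0,0,0],0.1]
  ]
}}

```text
time_s: 7.63
position: [0.5289, 0.0651, 0.1909]
tcp_rot: [-0.001, 0.748, 0.664, -0.001]
contact_force: [1.2, -0.2, -4.4]
finger_gap: 0.361
finger_force: 30.0
```

{"op": "servo_tool", "data": {
  "steps": [
    [[-0.9,0.36,0],[0,0,0],0.1],
    [[-0.7,0.28,0],[0,0,0],0.1],
    [[-0.5,0.2,0],[0,0,0],0.1],
    [[-0.3,0.12,0],[0,0,0],0.1],
    [[0,0,0],[0,0,0],0.1],
    [[0,0,0],[0,0,0],0.1]
  ]
}}

```text
time_s: 8.13
position: [0.5491, -0.0075, 0.1917]
tcp_rot: [-0.001, 0.748, 0.664, -0.0]
contact_force: [-0.6, 0.6, -3.5]
finger_gap: 0.363
finger_force: 30.0
```

Run:
```python
from h import *
o=status.get_obs();p=o["position"];print(p,o["contact_force"],o["finger_gap"],o["finger_force"],R().round(3).tolist())
for P in([.5494,-.0122,.119],[.5494,-.0122,.115]):print(go(P).round(2))
im=camera("top");k=im[140:300,190:370];cv2.imwrite("pics/t2.png",cv2.resize(k,None,fx=3.5,fy=3.5,interpolation=cv2.INTER_CUBIC)[:,:,::-1])
```

```text
[ 0.54907368 -0.00748066  0.19167277] [-0.6018067   0.62034783 -3.54827628] 0.36328694482981644 29.996138513088226 [[0.119, 0.993, -0.002], [0.993, -0.119, 0.001], [0.001, -0.002, -1.0]]
[-0.16  0.03  2.42]
[-0.16  0.03  2.56]
```

View pics/t2.png

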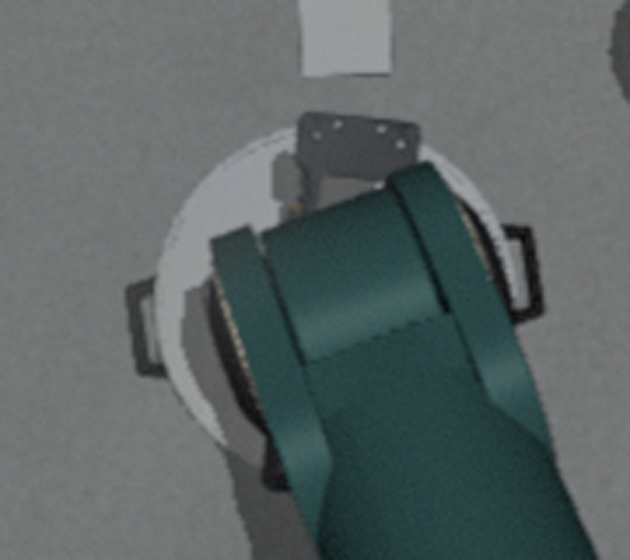

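{"op": "servo_tool", "data": {
  "steps": [
    [[-0.08,0.02,0.3],[0,0,0],0.1],
    [[-0.08,0.01,0.5],[0,0,0],0.1],
    [[0,0,0.5],[0,0,0],0.1],
    [[0,0,0.4],[0,0,0],0.1],
    [[0,0,0.25],[0,0,0],0.1],
    [[0,0,0.1],[0,0,0],0.1],
    [[0,0,0],[0,0,0],0.1],
    [[0,0,0],[0,0,0],0.1]
  ]
}}

```text
time_s: 8.85
position: [0.5504, -0.0125, 0.1315]
tcp_rot: [0.0, 0.748, 0.664, 0.0]
contact_force: [0.1, -0.0, -3.2]
finger_gap: 0.362
finger_force: 30.0
```

Run:
```python
from h import *
o=status.get_obs();print(o["position"],o["contact_force"]);print(go([.5494,-.0122,.1167]).round(2))
im=camera("scene");k=im[140:270,190:350];cv2.imwrite("pics/s3.png",cv2.resize(k,None,fx=4.5,fy=4.5,interpolation=cv2.INTER_CUBIC)[:,:,::-1])
```

```text
[ 0.55039813 -0.01254937  0.13146225] [ 0.07087955 -0.01797193 -3.21201523]
[ 0.01 -0.03  0.49]
```

View pics/s3.png

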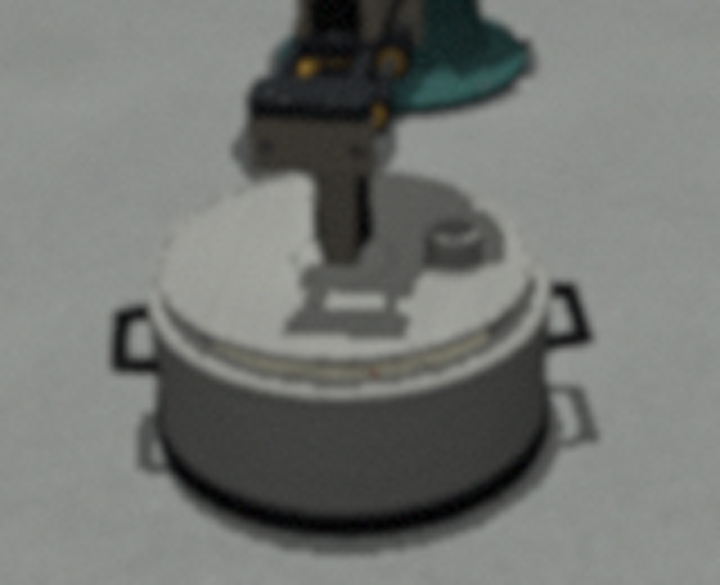

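The lid is concentric with the rim within about 1 px (lid centre column 346, rim 350 in the crop), hovering about 1 cm up. Lowering it slowly.

{"op": "servo_tool", "data": {
  "steps": [
    [[0.05,0,0.1],[0,0,0],0.1],
    [[0,0,0.12],[0,0,0],0.1],
    [[0,0,0.1],[0,0,0],0.1],
    [[0,0,0.08],[0,0,0],0.1],
    [[0,0,0.06],[0,0,0],0.1],
    [[0,0,0.04],[0,0,0],0.1],
    [[0,0,0.02],[0,0,0],0.1],
    [[0,0,0],[0,0,0],0.1]
  ]
}}

```text
time_s: 9.57
position: [0.5501, -0.0116, 0.1165]
tcp_rot: [0.0, 0.748, 0.664, -0.001]
contact_force: [-3.7, 0.2, 5.8]
finger_gap: 0.362
finger_force: 30.0
```

{"op": "servo_tool", "data": {
  "steps": [
    [[0,0,0],[0,0,0],0.5],
    [[0,0,0],[0,0,0],0.7],
    [[0,0,0],[0,0,0],0.9],
    [[0,0,0],[0,0,0],0.9],
    [[0,0,0],[0,0,0],0.9],
    [[0,0,0],[0,0,0],0.9],
    [[0,0,0],[0,0,0],0.9]
  ]
}}

```text
time_s: 10.15
position: [0.5502, -0.0115, 0.1155]
tcp_rot: [-0.0, 0.748, 0.664, -0.0]
contact_force: [-0.3, 0.1, 0.2]
finger_gap: 0.849
finger_force: 0.0
```

{"op": "servo_tool", "data": {
  "steps": [
    [[0,0,-0.3],[0,0,0],0.9],
    [[0,0,-0.6],[0,0,0],0.9],
    [[0,0,-0.9],[0,0,0],0.9],
    [[0,0,-0.9],[0,0,0],0.9],
    [[0,0,-0.9],[0,0,0],0.9],
    [[0,0,-0.9],[0,0,0],0.9],
    [[0,0,-0.9],[0,0,0],0.9],
    [[0,0,-0.9],[0,0,0],0.9],
    [[0,0,-0.5],[0,0,0],0.9],
    [[0,0,0],[0,0,0],0.9]
  ]
}}

```text
time_s: 10.98
position: [0.552, -0.0109, 0.3239]
tcp_rot: [0.003, 0.748, 0.664, 0.002]
contact_force: [-0.1, -0.5, -0.2]
finger_gap: 0.896
finger_force: 0.0
```

Run:
```python
from h import *
a=camera("top")[220:270,390:450];b=camera("scene")[150:240,130:190]
a=cv2.resize(a,(480,400),interpolation=cv2.INTER_CUBIC);b=cv2.resize(b,(300,450),interpolation=cv2.INTER_CUBIC)
H=np.zeros((450,780,3),np.uint8);H[:400,:480]=a;H[:,480:]=b;cv2.imwrite("pics/th.png",H[:,:,::-1])
```

```text
(no output)
```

View pics/th.png

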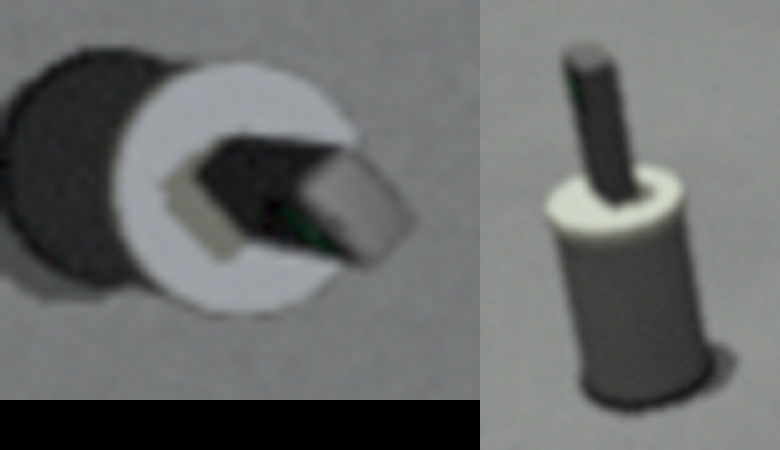

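In the left half, the handle's top face has corners near (345,148), (415,215), (365,268), (300,190). Its thin direction is therefore at about -44° in the world, and its centre pixel (434.5,245.6) at z=0.202 agrees with the cap centre at (0.504,-0.312). Turning +37° about tool z, then crossing.

{"op": "servo_tool", "data": {
  "steps": [
    [[0,0,0],[0,0,6.2],0.9],
    [[0,0,0],[0,0,6.2],0.9],
    [[0,0,0],[0,0,6.2],0.9],
    [[0,0,0],[0,0,6.2],0.9],
    [[0,0,0],[0,0,6.2],0.9],
    [[0,0,0],[0,0,6.2],0.9],
    [[-0.5,0.35,0],[0,0,0],0.9],
    [[-0.8,0.56,0],[0,0,0],0.9],
    [[-0.8,0.56,0],[0,0,0],0.9],
    [[-0.8,0.56,0],[0,0,0],0.9]
  ]
}}

```text
time_s: 11.92
position: [0.5323, -0.1172, 0.3178]
tcp_rot: [-0.001, 0.92, 0.391, -0.001]
contact_force: [0.9, 0.5, 0.1]
finger_gap: 0.901
finger_force: 0.0
```

{"op": "servo_tool", "data": {
  "steps": [
    [[-0.8,0.56,0],[0,0,0],0.9],
    [[-0.8,0.56,0],[0,0,0],0.9],
    [[-0.8,0.56,0],[0,0,0],0.9],
    [[-0.8,0.56,0],[0,0,0],0.9],
    [[-0.8,0.56,0],[0,0,0],0.9],
    [[-0.8,0.56,0],[0,0,0],0.9],
    [[-0.4,0.28,0],[0,0,0],0.9],
    [[0,0,0],[0,0,0],0.9],
    [[0,0,0],[0,0,0],0.9]
  ]
}}

```text
time_s: 12.67
position: [0.5033, -0.3037, 0.3183]
tcp_rot: [-0.001, 0.921, 0.39, -0.0]
contact_force: [0.7, 0.5, 0.0]
finger_gap: 0.903
finger_force: 0.0
```

Run:
```python
from h import *
o=status.get_obs();print(o["position"],o["joint_positions"]);r=R();print(r.round(3).tolist(),np.degrees(np.arctan2(r[1,1],r[0,1])))
for P in([.504,-.3123,.24],[.504,-.3123,.143]):print(go(P).round(2))
# lid check: bright plate edge and port in top view
im=camera("top");cv2.imwrite("pics/t3.png",cv2.resize(im[160:290,220:355],None,fx=4.5,fy=4.5,interpolation=cv2.INTER_CUBIC)[:,:,::-1])
```

```text
[ 0.50329544 -0.30369615  0.31830324] [ 0.88304565  0.32817929 -0.50623312  1.6085763   0.16400746  1.2499796
 -0.42177923]
[[0.695, 0.719, -0.002], [0.719, -0.695, 0.002], [0.0, -0.003, -1.0]] -44.06078151733526
[-0.19  0.22  2.61]
[-0.19  0.23  5.84]
```

View pics/t3.png

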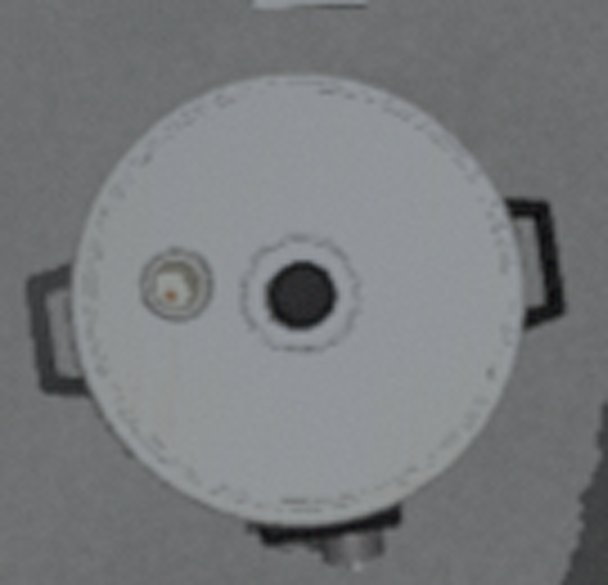

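The lid is seated on the rim, with the knob at crop (301,295) and the collar at crop (176,285), i.e. pixels (286.9,225.6) and (259.1,223.3). Now down over the handle.

{"op": "servo_tool", "data": {
  "steps": [
    [[-0.1,0.11,0.4],[0,0,0],0.9],
    [[-0.09,0.11,0.7],[0,0,0],0.9],
    [[0,0,0.8],[0,0,0],0.9],
    [[0,0,0.7],[0,0,0],0.9],
    [[0,0,0.7],[0,0,0],0.9],
    [[0,0,0.7],[0,0,0],0.9],
    [[0,0,0.7],[0,0,0],0.9],
    [[0,0,0.6],[0,0,0],0.9],
    [[0,0,0.4],[0,0,0],0.9],
    [[0,0,0.1],[0,0,0],0.9]
  ]
}}

```text
time_s: 13.55
position: [0.5035, -0.3111, 0.143]
tcp_rot: [-0.002, 0.92, 0.391, -0.001]
contact_force: [0.2, -0.1, -0.8]
finger_gap: 0.899
finger_force: 0.0
```

{"op": "servo_tool", "data": {
  "steps": [
    [[0,0,0],[0,0,0],0.9],
    [[0,0,0],[0,0,0],0.9]
  ]
}}

```text
time_s: 13.72
position: [0.5052, -0.3128, 0.1463]
tcp_rot: [0.0, 0.92, 0.391, 0.0]
contact_force: [-0.9, -0.5, -0.2]
finger_gap: 0.901
finger_force: 0.0
```

Run:
```python
from h import *
print(go([.504,-.3123,.143]).round(2),status.get_obs()["contact_force"])
im=camera("top");g=cv2.cvtColor(im,cv2.COLOR_RGB2GRAY)
m=np.zeros_like(g);x0,y0,x1,y1=249,213,270,235;m[y0:y1,x0:x1]=(g[y0:y1,x0:x1]<int(np.median(g[200:215,250:300]))-20)*255
cs,_=cv2.findContours(m,cv2.RETR_EXTERNAL,cv2.CHAIN_APPROX_NONE);c=max(cs,key=cv2.contourArea)
e=cv2.fitEllipse(c);print("port top",e,ray("top",e[0],.130))
k=np.zeros_like(g);k[215:237,276:298]=(g[215:237,276:298]<80)*255
M=cv2.moments(k,True);u=(M["m10"]/M["m00"],M["m01"]/M["m00"]);P=ray("top",u,.137);print("knob",u,P,"dia",2*np.sqrt(M["m00"]/np.pi)*.9/412.9)
Q=ray("top",e[0],.130);print("dist",np.hypot(*(P-Q)[:2]))
# scene: port mouth
s=cv2.cvtColor(camera("scene"),cv2.COLOR_RGB2GRAY);q=proj("scene",Q);print("pred scene",q);u,v=map(int,q)
cv2.imwrite("pics/p.png",cv2.resize(camera("scene")[v-25:v+25,u-60:u+30],None,fx=8,fy=8,interpolation=cv2.INTER_CUBIC)[:,:,::-1])
```

```text
[-0.02 -0.04  0.11] [-0.89206224 -0.51674714 -0.21958963]
port top ((258.7855224609375, 222.97161865234375), (15.434650421142578, 15.918024063110352), 44.93067169189453) [0.55727444 0.04792049 0.13      ]
knob (286.46022727272725, 225.1193181818182) [ 0.55138866 -0.01259774  0.137     ] dia 0.0326293948816527
dist 0.060803766430220826
pred scene [290.66118425 194.64786618]
```

View pics/p.png

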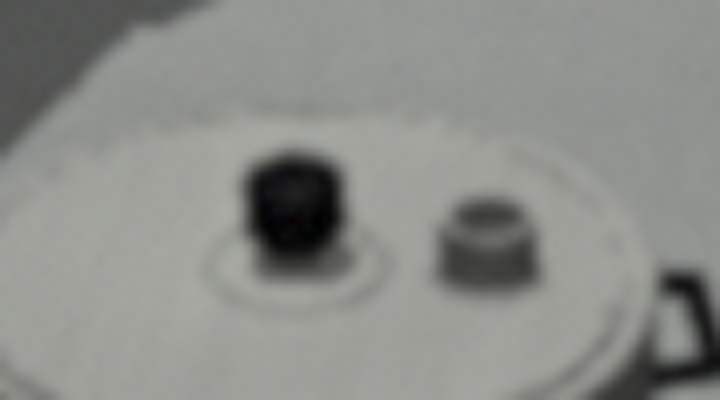

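The crop shows the port mouth at scene pixel (291,196) against a predicted (290.7,194.6), so the two views agree to a couple of mm. The port is at about (0.557,0.049). Closing on the handle.

{"op": "servo_tool", "data": {
  "steps": [
    [[0,0,0.08],[0,0,0],0.9],
    [[0,0,0],[0,0,0],0.5],
    [[0,0,0],[0,0,0],0.4],
    [[0,0,0],[0,0,0],0.3],
    [[0,0,0],[0,0,0],0.15],
    [[0,0,0],[0,0,0],0.05],
    [[0,0,0],[0,0,0],0.05],
    [[0,0,0],[0,0,0],0.05],
    [[0,0,0],[0,0,0],0.05],
    [[0,0,0],[0,0,0],0.05]
  ],
  "newtons": 30
}}

```text
time_s: 14.7
position: [0.5044, -0.3132, 0.1432]
tcp_rot: [0.0, 0.921, 0.39, -0.0]
contact_force: [0.3, 0.5, -0.4]
finger_gap: 0.272
finger_force: 0.0
```

{"op": "servo_tool", "data": {
  "steps": [
    [[0,0,0],[0,0,0],0.05],
    [[0,0,0],[0,0,0],0.05],
    [[0,0,0],[0,0,0],0.05]
  ]
}}

```text
time_s: 14.95
position: [0.5043, -0.3131, 0.1431]
tcp_rot: [-0.0, 0.921, 0.39, -0.0]
contact_force: [0.7, -0.4, -0.4]
finger_gap: 0.219
finger_force: 30.0
```

Opening of 20.1 mm matches the handle thickness. Drawing it straight up.

{"op": "servo_tool", "data": {
  "steps": [
    [[0,0,-0.2],[0,0,0],0.05],
    [[0,0,-0.5],[0,0,0],0.05],
    [[0,0,-0.7],[0,0,0],0.05],
    [[0,0,-0.7],[0,0,0],0.05],
    [[0,0,-0.7],[0,0,0],0.05],
    [[0,0,-0.7],[0,0,0],0.05],
    [[0,0,-0.7],[0,0,0],0.05],
    [[0,0,-0.7],[0,0,0],0.05],
    [[0,0,-0.6],[0,0,0],0.05],
    [[0,0,-0.3],[0,0,0],0.05]
  ]
}}

```text
time_s: 15.78
position: [0.5053, -0.3133, 0.3201]
tcp_rot: [0.002, 0.921, 0.391, 0.001]
contact_force: [0.7, -0.2, -1.1]
finger_gap: 0.22
finger_force: 30.0
```

{"op": "servo_tool", "data": {
  "steps": [
    [[0,0,0],[0,0,0],0.05],
    [[0,0,0],[0,0,0],0.05],
    [[0,0,0],[0,0,0],0.05]
  ]
}}

```text
time_s: 16.03
position: [0.5037, -0.3129, 0.3158]
tcp_rot: [-0.001, 0.921, 0.39, -0.001]
contact_force: [-0.7, 0.2, -0.5]
finger_gap: 0.214
finger_force: 30.0
```

Run:
```python
from h import *
o=status.get_obs();print(o["position"],o["finger_force"],o["finger_gap"],o["joint_positions"]);print(R().round(4).tolist())
print(go([.557,.0488,.316]).round(2))
```

```text
[ 0.50374543 -0.31287517  0.31581733] 29.99452382326126 0.2139515291373273 [ 0.88937794  0.33892025 -0.50222398  1.59997129  0.16934588  1.24852357
 -0.41143973]
[[0.695, 0.719, -0.0019], [0.719, -0.695, 0.0011], [-0.0006, -0.0021, -1.0]]
[ 9.9 -7.1  0. ]
```

{"op": "servo_tool", "data": {
  "steps": [
    [[0.3,-0.22,0],[0,0,0],0.05],
    [[0.5,-0.36,0],[0,0,0],0.05],
    [[0.7,-0.5,0],[0,0,0],0.05],
    [[0.7,-0.5,0],[0,0,0],0.05],
    [[0.7,-0.5,0],[0,0,0],0.05],
    [[0.7,-0.5,0],[0,0,0],0.05],
    [[0.7,-0.5,0],[0,0,0],0.05],
    [[0.7,-0.5,0],[0,0,0],0.05],
    [[0.7,-0.5,0],[0,0,0],0.05],
    [[0.7,-0.5,0],[0,0,0],0.05]
  ]
}}

```text
time_s: 16.87
position: [0.5384, -0.0773, 0.3162]
tcp_rot: [-0.001, 0.92, 0.391, -0.001]
contact_force: [1.2, -0.1, -0.4]
finger_gap: 0.217
finger_force: 30.0
```

{"op": "servo_tool", "data": {
  "steps": [
    [[0.7,-0.5,0],[0,0,0],0.05],
    [[0.7,-0.5,0],[0,0,0],0.05],
    [[0.7,-0.5,0],[0,0,0],0.05],
    [[0.6,-0.43,0],[0,0,0],0.05],
    [[0.5,-0.36,0],[0,0,0],0.05],
    [[0.3,-0.22,0],[0,0,0],0.05],
    [[0,0,0],[0,0,0],0.05],
    [[0,0,0],[0,0,0],0.05],
    [[0,0,0],[0,0,0],0.05]
  ]
}}

```text
time_s: 17.62
position: [0.5578, 0.0468, 0.3167]
tcp_rot: [0.0, 0.921, 0.39, -0.001]
contact_force: [-0.3, -0.2, -1.2]
finger_gap: 0.215
finger_force: 30.0
```

Run:
```python
from h import *
o=status.get_obs();p=o["position"];print(p,o["finger_gap"]);r=R();print(r.round(4).tolist())
print(go([.557,.0488,.316]).round(2))
# scene: predicted tip & handle base pixels; stem columns by row (stem vs background)
s=camera("scene");g=cv2.cvtColor(s,cv2.COLOR_RGB2GRAY).astype(int)
t=p-[0,0,.131]
a=proj("scene",t);b=proj("scene",t+[0,0,.105]);print("tip",a,"base",b)
np.set_printoptions(linewidth=250)
for v in range(int(b[1])-6,int(a[1])+32,3):
    u=int(round(a[0]));print(v,g[v,u-14:u+15])
```

```text
[0.55775362 0.0468381  0.31668305] 0.21501739833113248
[[0.6962, 0.7178, -0.0009], [0.7178, -0.6962, -0.0008], [-0.0013, -0.0001, -1.0]]
[ 0.03 -0.06  0.02]
tip [290.34939159 174.96769265] base [290.5959464  134.31073054]
128 [29 31 27 31 28 25 31 29 36 36 41 43 41 38 39 39 42 45 43 44 43 42 43 47 44 46 44 43 46]
131 [ 29  30  28  29  32  27  30  29  35  38  39  38  41  41  38  40  42  43  40  43  52  84 119 134 138 139 138 136 137]
134 [ 71  72  74  76  73  72  73  71  63  52  44  40  38  39  42  45  42  40  43  43  66 100 128 140 143 142 141 144 144]
137 [ 58  57  56  54  54  53  52  53  51  48  41  32  27  26  30  35  33  33  33  54  96 127 142 143 141 141 141 143 142]
140 [ 28  30  27  29  29  33  29  28  29  32  28  32  31  44  55  54  42  29  27  50  91 124 138 143 142 142 139 138 139]
143 [ 29  32  31  29  32  32  28  31  31  32  30  29  32  45  55  52  42  32  25  35  63  95 117 126 133 138 140 142 142]
146 [ 31  32  31  31  32  31  30  31  33  33  29  33  34  45  57  52  43  35  33  27  31  33  38  42  49  63  81 106 127]
149 [33 35 32 34 34 33 35 32 34 36 34 30 39 51 57 51 
[... 1448 characters left out ...]
7 156 155 156 155 155 144 120  96  87  86  86  84  84  85  86  85  86  82  80  88 107 128]
191 [155 155 155 154 155 155 154 154 155 153 153 155 153 142 119  96  88  86  86  87  86  87  85  84  85  86  87  84  91]
194 [157 154 154 155 155 155 155 153 149 138 117  99  83  75  71  69  68  68  73  79  85  89  89  87  86  87  86  86  84]
197 [149 153 154 156 154 154 155 148 123  98  92  92  84  75  71  65  63  65  66  70  73  82  87  88  87  88  88  88  87]
200 [142 139 142 149 156 154 156 147 121  82  61  60  66  70  72  67  65  60  59  56  63  74  85  88  87  88  88  89  88]
203 [146 141 143 144 137 129 122 106  85  70  68  65  63  64  63  64  61  60  60  59  64  75  83  87  87  87  90  87  88]
```

{"op": "servo_tool", "data": {
  "steps": [
    [[0.05,-0.06,0.1],[0,0,0],0.05],
    [[0,0,0.3],[0,0,0],0.05],
    [[0,0,0.4],[0,0,0],0.05],
    [[0,0,0.4],[0,0,0],0.05],
    [[0,0,0.2],[0,0,0],0.05],
    [[0,0,0.1],[0,0,0],0.05],
    [[0,0,0],[0,0,0],0.05],
    [[0,0,0],[0,0,0],0.05],
    [[0,0,0],[0,0,0],0.05],
    [[0,0,0],[0,0,0],0.05]
  ]
}}

```text
time_s: 18.5
position: [0.558, 0.0507, 0.2727]
tcp_rot: [0.0, 0.921, 0.391, 0.0]
contact_force: [-0.2, 0.5, -1.7]
finger_gap: 0.214
finger_force: 30.0
```

Run:
```python
from h import *
o=status.get_obs();p=o["position"];print(p,o["finger_gap"]);r=R();print(r.round(4).tolist())
s=camera("scene");g=cv2.cvtColor(s,cv2.COLOR_RGB2GRAY).astype(int)
t=p-[0,0,.131]
print("tip",proj("scene",t),"base",proj("scene",t+[0,0,.105]),"port",proj("scene",[.5573,.0485,.13]))
np.set_printoptions(linewidth=250)
for v in list(range(155,184,4))+list(range(184,212)):
    print(v,g[v,277:306])
```

```text
[0.55801484 0.05072633 0.27270331] 0.21443961216505472
[[0.695, 0.719, 0.001], [0.719, -0.695, 0.0], [0.0007, 0.0007, -1.0]]
tip [291.80843829 190.74046812] base [292.13338007 151.96020913] port [290.89134877 194.65462215]
155 [38 38 39 38 40 39 36 40 41 41 37 38 39 38 37 37 41 44 44 46 51 58 66 69 73 77 71 64 58]
159 [ 47  45  45  47  48  44  47  46  47  46  47  46  44  50  57  63  70  73  77  74  72  67  61  55  48  52  71 100 123]
163 [ 42  36  42  43  42  40  40  37  36  37  37  35  37  43  51  59  68  73  80  92 103 114 126 132 138 142 144 147 146]
167 [ 78  77  78  78  81  80  79  80  80  82  82  79  82  75  70  83 119 141 146 145 144 144 146 144 145 143 144 145 144]
171 [ 82  81  84  83  83  83  82  81  83  83  82  83  83  85  73  84 119 140 142 144 143 145 145 144 142 142 143 143 142]
175 [ 84  83  83  83  82  84  83  83  83  82  84  84  81  72  63  75 106 134 142 145 145 145 144 143 143 142 143 144 143]
179 [ 82  82  80  79  82  80  80  83  82  82  81  81  80  72  65  64  74  82  94 112 131 141 143 143 140 143 142 143 142]
183 [143 140 141 137 129 126 129 127 116 104  89  83
[... 2785 characters left out ...]
6 136 144 142 136 133 132 125 113  99  95  89  87  87  84  86  87  87  86  88  86  87  87]
207 [ 97  92  90  85  86  98 123 146 153 153 150 148 147 143 136 131 124 115 102  92  87  86  87  85  87  86  87  88  92]
208 [ 87  88  87  87  86  94 117 136 148 152 154 153 154 154 152 150 149 135 119 101  90  86  87  87  90  94  99 104 110]
209 [ 88  87  88  88  87  89 100 116 129 140 147 153 155 156 159 156 150 135 119 102  91  93  95  94 100 112 126 127 128]
210 [ 85  87  86  88  87  86  89  94 104 114 130 140 149 152 151 146 135 116 100  92  99 112 119 117 122 138 146 142 132]
211 [ 87  87  87  87  86  86  86  85  89  95 103 117 126 130 129 124 113 103  98 103 118 137 140 140 143 151 150 138 124]
```

The stem shows at column 291.5 and the collar centre at 290.6, so it is about 2.2 mm too far to +y. I'll correct that and check again above the mouth.

{"op": "servo_tool", "data": {
  "steps": [
    [[-0.05,0.05,0],[0,0,0],0.05],
    [[0,0,0],[0,0,0],0.05],
    [[0,0,0],[0,0,0],0.05],
    [[0,0,0],[0,0,0],0.05],
    [[0,0,0],[0,0,0],0.05]
  ]
}}

```text
time_s: 18.97
position: [0.5577, 0.0484, 0.2722]
tcp_rot: [-0.0, 0.921, 0.39, -0.0]
contact_force: [-0.7, -0.5, 0.1]
finger_gap: 0.214
finger_force: 30.0
```

```bash
cat > chk.py <<'E'
from h import *
def chk(rows):
    o=status.get_obs();p=o["position"];print(o["time_s"],p.round(4),o["finger_gap"].round(3),o["contact_force"].round(1));r=R();print("tilt",np.degrees(np.arccos(-r[2,2])).round(2))
    g=cv2.cvtColor(camera("scene"),cv2.COLOR_RGB2GRAY).astype(float)
    w=[]
    for v in rows:
        x=g[v,286:298];d=np.clip(x[:].max()*0+np.minimum(x[1],82)-x,0,None);d[[0,-1]]=0;w.append((d*np.arange(286,298)).sum()/max(d.sum(),1e-6))
    L=[];
    for v in range(199,203):
        x=np.interp(np.arange(277,306,.1),np.arange(277,306),g[v,277:306]);u=np.arange(277,306,.1)
        l=u[np.argmax(x<(x[:30].mean()+60)/2)];rr=u[(u>290)&(x>73)][0];L.append((l+rr)/2)
    print("stem cols",np.round(w,1),"collar",np.round(L,1),"pred tip",proj("scene",p-[0,0,.131]).round(1))
E
python3 -c "
from chk import *
chk(range(171,190,2))"
```

```text
Traceback (most recent call last):
  File "chk.py", line 3, in chk
    o=status.get_obs();p=o["position"];print(o["time_s"],p.round(4),o["finger_gap"].round(3),o["contact_force"].round(1));r=R();print("tilt",np.degrees(np.arccos(-r[2,2])).round(2))
                                                                    ^^^^^^^^^^^^^^^^^^^^^
AttributeError: 'float' object has no attribute 'round'
```

```bash
sed -i 's/o\["finger_gap"\].round(3)/round(o["finger_gap"],3)/' chk.py; python3 -c "
from chk import *
chk(range(171,190,2))"
```

```text
18.9667 [0.5577 0.0484 0.2722] 0.214 [-0.7 -0.5  0.1]
tilt 0.0
stem cols [289.6 289.6 290.1 290.4 290.6 290.7 290.8 291.1 290.6 290.8] collar [290.7 290.7 290.6 290.3] pred tip [290.9 190.9]
```

Stem column of about 290.7 now matches the collar at 290.6. Lowering straight down.

{"op": "servo_tool", "data": {
  "steps": [
    [[0,0,0.1],[0,0,0],0.05],
    [[0,0,0.15],[0,0,0],0.05],
    [[0,0,0.15],[0,0,0],0.05],
    [[0,0,0.15],[0,0,0],0.05],
    [[0,0,0.15],[0,0,0],0.05],
    [[0,0,0.1],[0,0,0],0.05],
    [[0,0,0],[0,0,0],0.05],
    [[0,0,0],[0,0,0],0.05]
  ]
}}

```text
time_s: 19.68
position: [0.5576, 0.0485, 0.2479]
tcp_rot: [-0.0, 0.921, 0.39, -0.0]
contact_force: [0.3, 0.2, -0.1]
finger_gap: 0.214
finger_force: 30.0
```

```bash
python3 -c "
from chk import *
chk(range(179,193,2));print(go([.5575,.0485,.207]).round(2))"
```

```text
19.6833 [0.5576 0.0485 0.2479] 0.214 [ 0.3  0.2 -0.1]
tilt 0.03
stem cols [290.2 290.5 290.8 290.9 290.6 290.6 290.6] collar [290.7 290.7 290.5 289.7] pred tip [290.9 199.2]
[-0.01 -0.01  1.37]
```

{"op": "servo_tool", "data": {
  "steps": [
    [[0,0,0.1],[0,0,0],0.05],
    [[0,0,0.2],[0,0,0],0.05],
    [[0,0,0.2],[0,0,0],0.05],
    [[0,0,0.2],[0,0,0],0.05],
    [[0,0,0.2],[0,0,0],0.05],
    [[0,0,0.2],[0,0,0],0.05],
    [[0,0,0.15],[0,0,0],0.05],
    [[0,0,0.1],[0,0,0],0.05],
    [[0,0,0],[0,0,0],0.05],
    [[0,0,0],[0,0,0],0.05]
  ]
}}

```text
time_s: 20.57
position: [0.5577, 0.0485, 0.2076]
tcp_rot: [-0.0, 0.921, 0.391, -0.0]
contact_force: [-1.3, 1.3, -0.5]
finger_gap: 0.218
finger_force: 30.0
```

{"op": "servo_tool", "data": {
  "steps": [
    [[0,0,0],[0,0,0],0.05],
    [[0,0,0],[0,0,0],0.05],
    [[0,0,0],[0,0,0],0.05],
    [[0,0,0],[0,0,0],0.05],
    [[0,0,0],[0,0,0],0.05],
    [[0,0,0],[0,0,0],0.05]
  ]
}}

```text
time_s: 21.07
position: [0.5578, 0.0484, 0.2077]
tcp_rot: [0.0, 0.921, 0.39, 0.0]
contact_force: [-0.2, 0.1, -1.0]
finger_gap: 0.213
finger_force: 30.0
```

```bash
python3 -c "
from chk import *
chk(range(181,195,2));print(go([.5575,.0485,.207]).round(2))
g=cv2.cvtColor(camera('scene'),cv2.COLOR_RGB2GRAY)
np.set_printoptions(linewidth=200)
for v in range(189,203):print(v,g[v,281:301])"
```

```text
21.0667 [0.5578 0.0484 0.2077] 0.213 [-0.2  0.1 -1. ]
tilt 0.01
stem cols [289.9 290.5 290.8 290.7 290.4 290.5 290.4] collar [290.6 290.5 290.2 289.6] pred tip [290.7 212.6]
[-0.   -0.01  0.02]
189 [157 151 132 105  90  87  88  84  75  67  66  78  83  85  84  85  87  94  99 112]
190 [155 153 138 115  94  87  86  85  75  66  67  75  85  85  86  86  86  85  88  92]
191 [156 155 149 133 110  94  89  85  74  65  64  78  86  87  89  86  87  85  83  84]
192 [155 155 154 145 124  99  86  84  75  64  67  77  84  86  88  88  86  88  86  84]
193 [155 155 156 150 132 107  87  79  70  62  64  73  80  83  86  89  90  87  86  87]
194 [155 156 156 150 132 104  80  70  65  60  62  66  70  75  81  86  87  88  89  86]
195 [156 157 153 142 118  91  68  60  58  57  61  59  59  62  70  82  87  87  89  87]
196 [156 155 150 131 104  78  62  60  57  59  62  59  57  60  69  78  84  89  88  86]
197 [156 157 148 126  92  73  66  64  62  63  65  67  64  67  70  74  81  85  87  87]
198 [157 155 149 124  87  66  65  66  66  68  72  71  69  70  66  69  77  85  88  86]
199 [157 156 146 118  79  60  57  63  68  70  71  69  68  67  60  63  77  86  87  88]
200 [153 147 132 103  68  55  53  58  59  64  64  63  61  60  57  64  75  86  88  87]
201 [138 127 110  85  59  52  51  57  60  59  61  59  62  61  57  62  73  84  86  89]
202 [112 100  88  73  58  54  55  57  58  60  62  62  61  58  56  58  70  82  86  87]
```

The stem is centred in the mouth (stem column 290.4, mouth 290.7). Tip height is about 0.077 m with tilt near 0°, and everything is still. Handing in.

```bash
python3 -c "
from cell import ticket
print(ticket.finish_job())"
```

```text
the job is handed in; nothing more can be done
None
```

The job is handed in, with no verdict returned: by my measurements the lid sits on the warmer and is released, and the gripper holds the thermometer upright, still and within about 2 mm of the port centre (less sure along x), tip about 77 mm above the table against the 76 mm midpoint.

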